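Try the latch of the returned bulb case

ROBOT

A 7-joint arm with a two-finger parallel gripper is mounted at the origin on the work surface. World frame = base frame: x ahead of the robot, y to its left, z up, the work surface at z = 0. Lengths are in m, angles in rad, forces in N, time in s.
With the tool pointing down it reaches from about 0.425 to 0.925 m from the base axis. Payload 6.8 kg.
Tool frame: the origin (TCP) lies at the very end of the fingers, on their centre line; the grasp point (between the pads) lies 19 mm behind it; z points along the fingers, y is the direction in which the jaws open and shut (so a half turn about z gives the same grasp; the last joint's range is limited). The gripper opens to 85 mm and grips with 20 to 120 N. Pads are 22 mm wide; open, the fingers measure 114 mm over their backs; the gripper's body (76 mm by 85 mm) begins 54 mm behind the grasp point. The pads swing forward as they close: fully open they stand 13 mm farther back than shut.
Start: joints at [1.086, 0.477, 0.022, 1.555, -0.011, 1.109, -0.083], TCP at [0.248, -0.628, 0.193] pointing down, gripper open.
Joint ranges: [-2.96, 2.96], [-0.34, 2.1], [-1.41, 1.46], [0.24, 2.44], [-1.37, 4.51], [0.17, 1.92], [-2.96, 2.96]. Speed limits (rad/s): [2.39, 2.39, 3.14, 3.14, 3.14, 3.14, 3.14].

INTERFACE

Orientations are given as a unit quaternion [w, x, y, z].
In Python, from station import bot gives the robot as it stands.
- The arm moves only by the tool step_arm, never from a script. Its argument "rows" is one flat list of numbers, 5 for each row, row after row: the shift along the world's x, y, z in mm, then the turn about the world's z in rad, then the opening, from 0 (shut) to 1 (fully open). In form: [x, y, z, spin, jaw, x, y, z, spin, jaw, ...]. A call has 1 to 12 rows; each row shifts and turns the commanded pose from where the row before left it; what a row does not reach is not made up. A row lasts 1/10 s, in which the tool goes at most 50 mm and 8.59 degrees, less where a joint would pass 70% of its speed; a pose out of reach is approached as far as the arm can. A call is refused whole if a number of a shift passes 50 or a number of a turn 0.15, either way. A call with a gripper value outside its range is refused whole. The fingers move at their own pace and stop on an object; "squeeze" is the grip in N (left out, the last holds). Time passes only in rows, so rows that do not move let the fingers close. It gives the time, the measured TCP pose, the force and the opening at its end, in the units of the state.
- bot.get_obs(): the state, without advancing time (a new reading comes with each control period).
- bot.read_camera(name): name is "scene" or "top" or "wrist"; returns (picture, depth): 384x512x3 uint8, red, green, blue; 384x512 float32, m along the optical axis (not along the pixel's ray), 0 where there is no reading.
- bot.camera_info(name): a dict with "camera_matrix" (3x3 intrinsics, pixels), "rvec" (rotation vector, rad) and "tvec" (3), from world to camera coordinates, as OpenCV has them. Camera axes: x right, y down, z forward; pixel columns grow to the right and rows downward; lengths in m; the calibration is good to about 2 mm. The wrist camera is an equidistant fisheye: a pixel r from the principal point sees the ray r / f radians off the axis. A picture is of the moment at which its call begins: read the wrist's pose just before it. camera_info takes no time and is no camera call; for the wrist camera it gives the pose at the moment of the call.
- bot.hand_in(): hands the job in, once; it reports no verdict.
Trained networks look in the newest picture that a camera, given by its name, has taken for a name from the list of things; names that differ only in an ending like _2 or _b are one class to them, and where a whole thing is asked for, a point or a joint stands for the part that bears it (a point fixed in the world has none). Each returns a list of dicts, best first, with "score" (0 to 1); they miss things now and then, are a little off and sometimes report something else, mostly with a low value. They report only what shows in the picture. A call takes as long as a camera call.
- bot.recognise(camera, label): "at" ([x, y, z] in m, in world coordinates, good to about 4 mm: the middle of the surface that is visible of it).
- bot.regions_of(camera, label): "pixels" (384x512 bool, what is visible of it).
The state is a dict: "t": time; "q": joint angles; "joint_vel": joint speeds; "joint_torque": joint torques, N m; "eef_pos": TCP position; "tool_rot": TCP orientation; "contact_force": force on the tool from outside, world axes, zero at the start; "torque": the same for the moment, N m; "gripper_width": opening from 0.0 (shut) to 1.0 (fully open).
Only numpy, scipy, OpenCV 4.12 (cv2) and the standard library are available. Lean on these libraries where they do the work, as an engineer would, in place of code of your own. Each camera call takes 0.05 s, during which the arm holds its last target.

TASK

A customer has brought the orange-lidded bulb case back to the parts counter because its latch was sticking. Try it out: press its yellow thumb button so that the lid pops fully open on its own, take the hand away so that it stands open, then push the lid down until it snaps shut and stays shut. Leave the blue-lidded case shut.

Things in the scene. Friction and masses are not known exactly. Their poses are not given: they have to be found in the camera images.
- orange_case: The bulb case to try: black box, orange lid, fixed to the desk. 120 mm deep (x), 150 wide (y), 68 high to the shut lid's flat top. Origin: centre of the box's underside; z up, x from the button towards the hinge. Hinge line along y at x = +56 mm, 60 mm up. The lid reaches to x = -62 mm shut; open (43 degrees) its front edge is about 148 mm up at x = -24 mm. Near it is a like case with a blue lid.
- orange_button (a point): Centre of the top of the orange case's thumb button: a level yellow paddle, 40 (x) by 44 mm (y), jutting from the case's front at x = -84 mm, 36 mm up (32 below the lid's top), its back edge 2 mm in front of the lid's edge. Pressed down, it tips about the front wall: its centre sinks 11 mm under 0.5 N rising to 2 N to a firm stop; the catch lets go at 7 to 9 mm; it springs back when let go.
- orange_push (a point): Point on the orange lid's outer (top) face, on its middle line 72 mm in front of the hinge, moving with the lid: 68 mm up and above case x = -16 mm when shut. Pushing straight down on the open lid above case x = -16 mm (face there about 140 mm up) shuts it: 1 to 3 N at first, 4 to 10 N near the end as a tongue clicks under the catch (button free), then a firm stop 1 mm below level.
- orange_lid (a joint): Opening angle of the orange lid, rad: 0 shut and caught, 0.75 fully open. When not caught, a spring swings it to 0.75 within half a second and holds it there.
- blue_lid (a joint): Opening angle, rad, of the lid of the other case, alike but with a blue lid: 0 shut (as it starts and must stay), 0.75 fully open.

How it is judged:
By the outcome, as a careful person would: the job done as asked, in the order asked, and still so for the second after the job is handed in, with the robot touching nothing.
It also fails if it takes over 38 s, if anything falls off the work surface, if the arm or the gripper's body presses on something with over 40 N, if the wrist force passes 120 N, or if a joint passes its speed limit or range.

## Working session

There is one attempt and no reset: what is moved stays moved. The work goes in short steps, Python scripts to look and compute and a tool call to move; the robot and the scene stay as the last step left them, time stands still between calls to the robot, and variables do not carry over. Pictures are saved under pics/ and viewed, and the job is handed in when it is done.

Besides the shell and the picture viewer there is one more tool, called after "Emit:" by a JSON object that holds its "method" and its "body". step_arm: Moves the arm, as the interface text tells. Its arguments: {"type":"object","properties":{"rows":{"type":"array"},"squeeze":{"type":"number"}},"required":["rows"]}

```bash
ls; mkdir -p pics; python3 - <<'E'
from station import bot
import cv2,numpy as np
o=bot.get_obs();print(o['t'],o['eef_pos'],o['tool_rot'],o['contact_force'],o['gripper_width'])
for c in ['scene','top']:
    im,d=bot.read_camera(c);cv2.imwrite(f'pics/{c}0.png',im[:,:,::-1])
    np.savez(f'{c}0.npz',im=im,d=d)
    for l in ['orange_case','orange_button','orange_push','blue_lid']:
        for r in bot.recognise(c,l)[:2]:print(c,l,r)
print(bot.get_obs()['t'])
E
```

```text
pics
0.0 [ 0.24810445 -0.62706471  0.1924442 ] [-8.51504092e-04  9.82305758e-01  1.87282194e-01 -2.29058432e-04] [ 0.5688897   0.72233701 -0.49465193] 0.9985689083880668
scene orange_case {'at': [0.5343, -0.1508, 0.0685], 'score': 0.84}
scene orange_button {'at': [0.4232, -0.16, 0.0404], 'score': 0.42}
scene orange_push {'at': [0.5224, -0.1627, 0.0683], 'score': 0.63}
scene blue_lid {'at': [0.5353, 0.1433, 0.0709], 'score': 0.62}
scene blue_lid {'at': [0.4248, -0.1578, 0.039], 'score': 0.49}
top orange_case {'at': [0.5121, -0.1595, 0.0649], 'score': 0.87}
top orange_push {'at': [0.5182, -0.1577, 0.0669], 'score': 0.66}
top blue_lid {'at': [0.529, 0.1379, 0.0674], 'score': 0.78}
0.5
```

View pics/scene0.png

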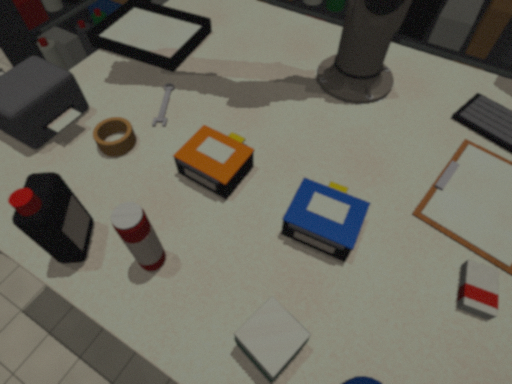

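View pics/top0.png

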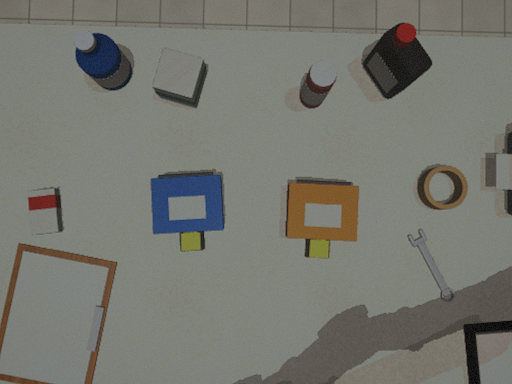

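```bash
cat > h.py <<'E'
import numpy as np,cv2
from station import bot
def cloud(d,c):
    i=bot.camera_info(c);K=np.array(i['camera_matrix']);R=cv2.Rodrigues(np.array(i['rvec'],float))[0];t=np.array(i['tvec']).ravel()
    v,u=np.mgrid[:384,:512]
    P=np.stack([(u-K[0,2])/K[0,0]*d,(v-K[1,2])/K[1,1]*d,d],-1)
    return (P-t)@R
E
python3 - <<'E'
from h import *
for c in ['scene','top']:
    z=np.load(c+'0.npz');im,d=z['im'],z['d'];P=cloud(d,c)
    hsv=cv2.cvtColor(im,cv2.COLOR_RGB2HSV)
    for n,lo,hi in [('orange',4,18),('yellow',20,35),('blue',95,125)]:
        m=(hsv[...,0]>=lo)&(hsv[...,0]<=hi)&(hsv[...,1]>130)&(hsv[...,2]>60)&(d>0)
        if n!='yellow': m&=abs(P[...,2]-.068)<.006
        else: m&=abs(P[...,2]-.036)<.01
        m=cv2.morphologyEx(m.astype(np.uint8),cv2.MORPH_OPEN,np.ones((3,3)))
        k,L,S,C=cv2.connectedComponentsWithStats(m)
        for j in range(1,k):
            if S[j,4]<30: continue
            q=P[L==j]
            r=cv2.minAreaRect((q[:,:2]*1000).astype(np.float32))
            print(c,n,S[j],C[j].round(),'mean',q.mean(0).round(4),'rect',np.round(r[0],1),np.round(r[1],1),round(r[2],2))
E
```

```text
scene orange [ 175  126   78   58 1917] [214. 155.] mean [ 0.5282 -0.1573  0.0683] rect [ 521.5 -161.5] [152.6 121.5] 88.2
scene yellow [230 133  14   9  70] [236. 137.] mean [ 0.4275 -0.1596  0.036 ] rect [ 427.8 -159.9] [39.5 16.9] 88.21
scene yellow [330 183  17   9  78] [338. 187.] mean [0.4375 0.128  0.0363] rect [437.2 127.4] [14.1 39.6] 7.94
scene blue [ 284  179   84   70 2515] [326. 215.] mean [0.5393 0.1381 0.0685] rect [531.  134.9] [120.4 148.8] 4.51
top orange [ 287  183   71   58 2901] [322. 210.] mean [ 0.5235 -0.1621  0.0686] rect [ 521.5 -162.6] [153.7 120.9] 88.65
top yellow [181 232  20  18 330] [190. 241.] mean [0.4484 0.1288 0.0362] rect [448.9 128.4] [38.5 43.2] 2.73
top yellow [309 240  20  17 323] [319. 248.] mean [ 0.4389 -0.1603  0.0362] rect [ 438.9 -160.4] [36.5 43.3] 0.77
top blue [ 152  175   71   58 2824] [187. 203.] mean [0.5333 0.1348 0.0685] rect [530.9 135. ] [119.6 151.4] 4.53
```

The top view shows the orange case at about pixel (322,210), with its yellow button at (319,248) facing the robot. The blue case is at (187,203). The case origin comes out at about (0.5235, -0.1625), yaw about -1.5°. A closed hand centred on the button would have its body in the lid's path. I'll turn the jaws along case x, part-open, and press with the far finger only.

Emit:
{"method": "step_arm", "body": {"rows": [13,39,0,0.0973,0.7,13,39,0,0.0973,0.7,13,39,0,0.0973,0.7,13,39,0,0.0973,0.7,13,39,0,0.0973,0.7,13,39,0,0.0973,0.7,13,39,0,0.0973,0.7,13,39,0,0.0973,0.7,12,39,0,0.0973,0.7,12,39,0,0.0973,0.7,12,39,0,0.0973,0.7,12,39,0,0.0973,0.7]}}

```text
t: 1.7
eef_pos: [0.4007, -0.1582, 0.1938]
tool_rot: [0.001, 0.715, 0.699, 0.0]
contact_force: [1.0, -0.4, -0.4]
gripper_width: 0.702
```

Emit:
{"method": "step_arm", "body": {"rows": [0,0,-30,0,0.7,0,0,-30,0,0.7,0,0,-30,0,0.7,0,0,-20,0,0.7,0,0,0,0,0.7,0,0,0,0,0.7]}}

```text
t: 2.3
eef_pos: [0.4006, -0.1596, 0.0838]
tool_rot: [-0.0, 0.716, 0.698, 0.0]
contact_force: [0.2, 0.1, -0.1]
gripper_width: 0.699
```

```bash
python3 - <<'E'
from h import *
for c in ['top','wrist','scene']:
    im,d=bot.read_camera(c);cv2.imwrite(f'pics/{c}1.png',im[:,:,::-1]);np.savez(f'{c}1.npz',im=im,d=d)
o=bot.get_obs();print(o['t'],o['eef_pos'],o['tool_rot'],o['contact_force'],o['gripper_width'])
E
python3 -c "
import cv2,numpy as np
a=cv2.imread('pics/top1.png')[150:330,220:440];b=cv2.imread('pics/wrist1.png');cv2.imwrite('pics/c1.png',np.hstack([cv2.resize(a,(400,327)),cv2.resize(b,(400,327))]))"
```

```text
2.45 [ 0.40147856 -0.160064    0.08469861] [1.19458181e-03 7.16455359e-01 6.97631742e-01 4.94513702e-04] [-0.09409808  0.1995773   0.57370998] 0.6985873218784039
```

View pics/c1.png

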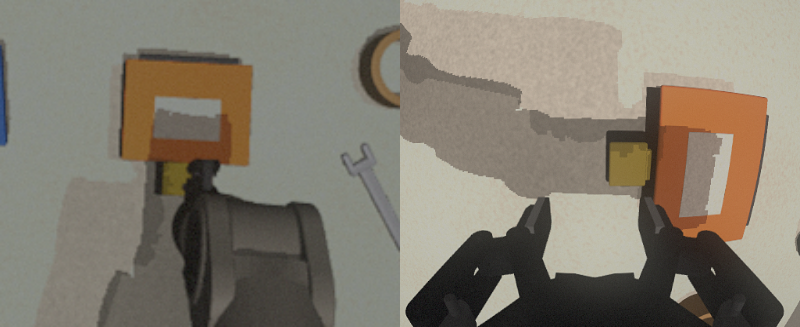

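```bash
python3 - <<'E'
from h import *
for c in ['top','scene']:
    d=np.load(c+'1.npz')['d'];P=cloud(d,c);print(c,bot.camera_info(c)['tvec'])
    m=(d>0)&(P[...,2]>.08)&(P[...,2]<.3)&(P[...,0]>.3)&(P[...,0]<.6)&(abs(P[...,1]+.16)<.15)
    q=P[m]
    for z in np.arange(.08,.3,.02):
        s=q[(q[:,2]>=z)&(q[:,2]<z+.02)]
        if len(s): print(round(z,2),len(s),s.min(0).round(3),s.max(0).round(3))
E
python3 -c "
import cv2
a=cv2.imread('pics/scene1.png')[50:250,120:390];cv2.imwrite('pics/s1.png',cv2.resize(a,(800,593)))"
```

```text
top [-0.03022369  0.55752052  1.12316494]
0.12 4 [ 0.432 -0.15   0.132] [ 0.438 -0.149  0.14 ]
0.14 5 [ 0.434 -0.156  0.141] [ 0.445 -0.149  0.155]
0.16 31 [ 0.341 -0.162  0.165] [ 0.459 -0.145  0.18 ]
0.18 64 [ 0.346 -0.162  0.18 ] [ 0.465 -0.142  0.2  ]
0.2 33 [ 0.428 -0.171  0.202] [ 0.468 -0.142  0.22 ]
0.22 170 [ 0.435 -0.173  0.22 ] [ 0.469 -0.147  0.24 ]
0.24 31 [ 0.381 -0.167  0.241] [ 0.44  -0.121  0.26 ]
0.26 62 [ 0.381 -0.166  0.26 ] [ 0.439 -0.121  0.279]
0.28 44 [ 0.385 -0.142  0.28 ] [ 0.435 -0.121  0.297]
scene [ 0.31746979 -0.34955662  1.09008796]
0.12 54 [ 0.369 -0.169  0.128] [ 0.444 -0.147  0.14 ]
0.14 121 [ 0.367 -0.169  0.14 ] [ 0.446 -0.147  0.16 ]
0.16 124 [ 0.345 -0.171  0.16 ] [ 0.463 -0.144  0.18 ]
0.18 232 [ 0.338 -0.174  0.18 ] [ 0.467 -0.141  0.2  ]
0.2 250 [ 0.335 -0.173  0.2  ] [ 0.47 -0.14  0.22]
0.22 324 [ 0.336 -0.174  0.22 ] [ 0.47  -0.139  0.239]
0.24 162 [ 0.391 -0.182  0.24 ] [ 0.44  -0.122  0.26 ]
0.26 303 [ 0.391 -0.188  0.26 ] [ 0.44  -0.122  0.28 ]
0.28 417 [ 0.378 -0.195  0.28 ] [ 0.441 -0.121  0.3  ]
```

View pics/s1.png

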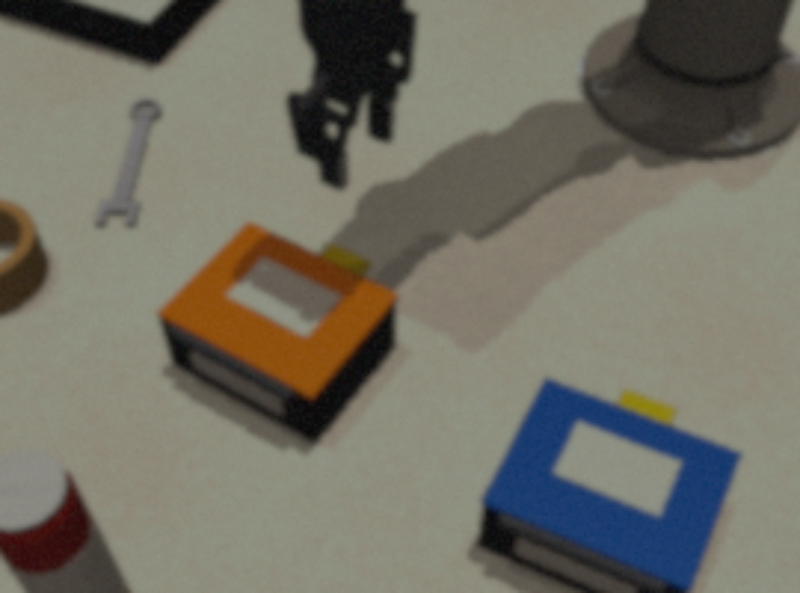

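```bash
python3 - <<'E'
from h import *
for c in ['top','scene']:
    i=bot.camera_info(c)
    for z in (.085,.093,.11,.128):
        print(c,z,cv2.projectPoints(np.array([[.438,-.158,z],[.364,-.158,z]]),np.array(i['rvec'],float),np.array(i['tvec'],float),np.array(i['camera_matrix']),None)[0].round(1).tolist())
d=np.load('scene1.npz')['d'];P=cloud(d,'scene')
for v in range(100,122,2): print(v,P[v,228:240:3].round(3).tolist())
E
```

```text
top 0.085 [[[320.6, 249.8]], [[320.1, 284.4]]]
top 0.093 [[[321.2, 250.0]], [[320.6, 284.9]]]
top 0.11 [[[322.4, 250.5]], [[321.8, 285.9]]]
top 0.128 [[[323.7, 251.0]], [[323.1, 287.1]]]
scene 0.085 [[[233.9, 126.3]], [[249.6, 108.4]]]
scene 0.093 [[[233.7, 124.0]], [[249.6, 106.0]]]
scene 0.11 [[[233.4, 118.9]], [[249.5, 100.8]]]
scene 0.128 [[[233.0, 113.3]], [[249.4, 95.2]]]
100 [[0.465, -0.15, 0.192], [0.455, -0.149, 0.186], [0.442, -0.15, 0.175], [0.276, -0.257, 0.002]]
102 [[0.464, -0.151, 0.185], [0.459, -0.147, 0.183], [0.444, -0.149, 0.171], [0.279, -0.255, -0.002]]
104 [[0.463, -0.152, 0.179], [0.456, -0.149, 0.174], [0.438, -0.153, 0.159], [0.432, -0.149, 0.156]]
106 [[0.444, -0.166, 0.152], [0.445, -0.157, 0.156], [0.439, -0.153, 0.153], [0.433, -0.149, 0.151]]
108 [[0.445, -0.166, 0.146], [0.444, -0.158, 0.149], [0.436, -0.155, 0.144], [0.434, -0.149, 0.146]]
110 [[0.444, -0.167, 0.139], [0.442, -0.161, 0.14], [0.438, -0.155, 0.14], [0.434, -0.149, 0.139]]
112 [[0.33, -0.253, -0.0], [0.442, -0.16, 0.134], [0.439, -0.154, 0.135], [0.434, -0.149, 0.133]]
114 [[0.338, -0.247, 0.001], [0.333, -0.241, 0.0], [0.329, -0.233, 0.001], [0.324, -0.226, 0.0]]
116 [[0.344, -0.243, 0.001], [0.34, -0.236, 0.0], [0.337, -0.227, 0.003], [0.331, -0.221, 0.0]]
118 [[0.35, -0.24, -0.001], [0.346, -0.232, 0.0], [0.341, -0.225, -0.001], [0.337, -0.217, -0.0]]
120 [[0.359, -0.234, 0.002], [0.354, -0.227, 0.001], [0.351, -0.219, 0.002], [0.345, -0.213, 0.0]]
```

Emit:
{"method": "step_arm", "body": {"rows": [0,0,-15,0,0.7,0,0,-15,0,0.7,0,0,0,0,0.7,0,0,0,0,0.7]}}

```text
t: 2.85
eef_pos: [0.4008, -0.1598, 0.0542]
tool_rot: [0.0, 0.716, 0.698, 0.0]
contact_force: [-0.4, -0.3, -0.3]
gripper_width: 0.707
```

```bash
python3 - <<'E'
from h import *
c='scene'
im,d=bot.read_camera(c);P=cloud(d,c)
cv2.imwrite('pics/s2.png',cv2.resize(im[50:250,120:390,::-1],(800,593)))
o=bot.get_obs();print(o['t'],o['eef_pos'],o['contact_force'],o['gripper_width'])
m=(P[...,2]>.05)&(P[...,2]<.4)&(abs(P[...,0]-.4)<.055)&(abs(P[...,1]+.16)<.04)
q=P[m];print(len(q),np.sort(q[:,2])[:20].round(3))
E
```

```text
2.9 [ 0.40109295 -0.1598642   0.05437061] [-0.19580453 -0.12447803  0.44289377] 0.6970222778592684
3626 [0.097 0.097 0.099 0.099 0.099 0.1   0.1   0.101 0.101 0.101 0.101 0.101
 0.101 0.102 0.102 0.103 0.103 0.103 0.103 0.103]
```

View pics/s2.png

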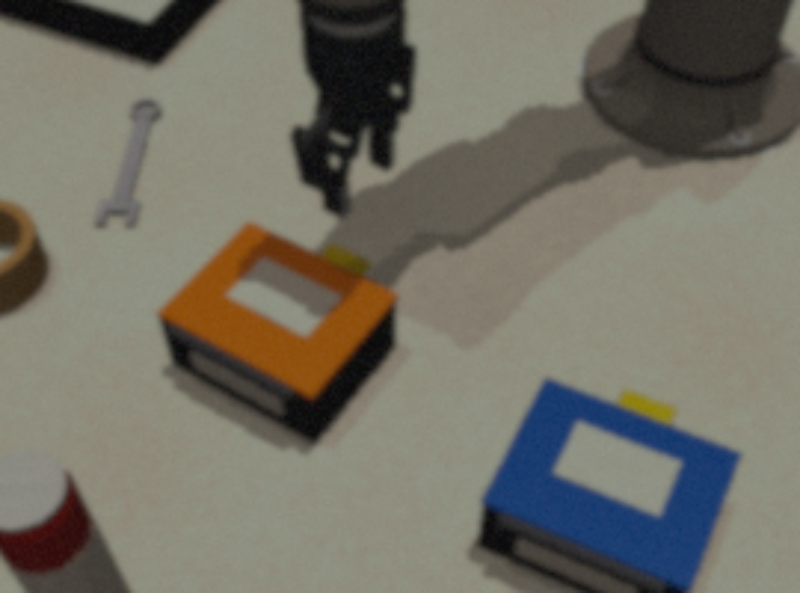

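Emit:
{"method": "step_arm", "body": {"rows": [0,0,-10,0,0.7,0,0,-10,0,0.7,0,0,0,0,0.7]}}

```text
t: 3.2
eef_pos: [0.3993, -0.1594, 0.0322]
tool_rot: [-0.001, 0.716, 0.698, -0.0]
contact_force: [0.3, 0.6, -0.1]
gripper_width: 0.693
```

Emit:
{"method": "step_arm", "body": {"rows": [0,0,-8,0,0.7,0,0,0,0,0.7,0,0,0,0,0.7]}}

```text
t: 3.5
eef_pos: [0.4002, -0.1595, 0.0252]
tool_rot: [-0.0, 0.716, 0.698, -0.0]
contact_force: [0.9, 0.4, 0.0]
gripper_width: 0.7
```

```bash
python3 - <<'E'
from h import *
c='scene'
im,d=bot.read_camera(c);P=cloud(d,c)
cv2.imwrite('pics/s3.png',cv2.resize(im[50:250,120:390,::-1],(800,593)))
o=bot.get_obs();print(o['t'],o['eef_pos'],o['contact_force'],o['gripper_width'])
m=(P[...,2]>.045)&(P[...,2]<.4)&(abs(P[...,0]-.4)<.055)&(abs(P[...,1]+.16)<.04)
q=P[m];print(len(q),np.sort(q[:,2])[:20].round(3))
E
```

```text
3.55 [ 0.40043259 -0.15962826  0.02538347] [-0.18335023 -0.09384553  0.04931994] 0.7025882385373436
3803 [0.068 0.068 0.068 0.069 0.069 0.07  0.071 0.072 0.072 0.072 0.072 0.073
 0.073 0.074 0.074 0.074 0.074 0.074 0.075 0.075]
```

View pics/s3.png

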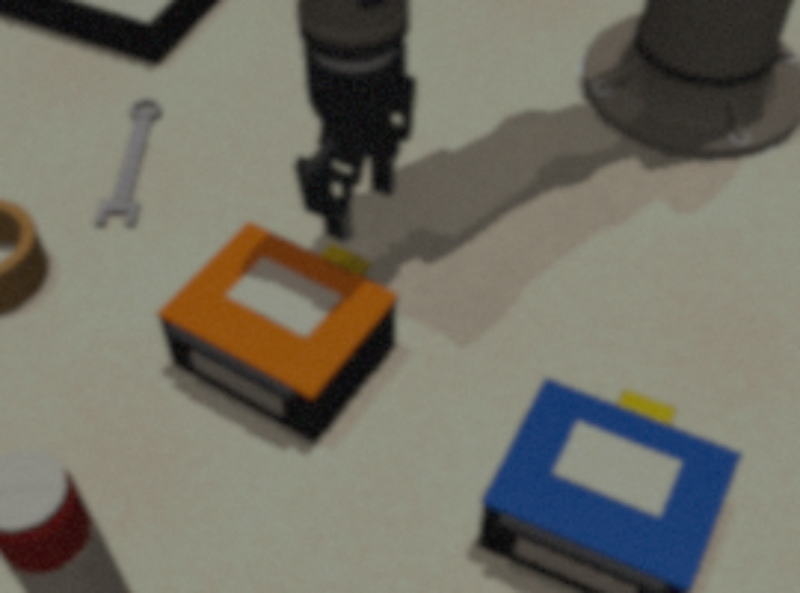

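The fingertip really is about 44 mm above the reported TCP. Both the depth image and the missing contact agree on this, so I'll keep descending by force.

Emit:
{"method": "step_arm", "body": {"rows": [0,0,-10,0,0.7,0,0,-10,0,0.7,0,0,0,0,0.7]}}

```text
t: 3.85
eef_pos: [0.3992, -0.1593, 0.004]
tool_rot: [-0.001, 0.716, 0.698, -0.001]
contact_force: [-0.0, 0.1, -0.3]
gripper_width: 0.703
```

Emit:
{"method": "step_arm", "body": {"rows": [0,0,-6,0,0.7,0,0,0,0,0.7,0,0,0,0,0.7]}}

```text
t: 4.15
eef_pos: [0.4003, -0.1596, -0.0007]
tool_rot: [-0.0, 0.716, 0.698, -0.0]
contact_force: [-0.9, -0.5, 0.2]
gripper_width: 0.703
```

Emit:
{"method": "step_arm", "body": {"rows": [0,0,-6,0,0.7,0,0,0,0,0.7,0,0,0,0,0.7]}}

```text
t: 4.45
eef_pos: [0.4002, -0.1596, -0.0067]
tool_rot: [-0.0, 0.716, 0.698, -0.0]
contact_force: [-0.5, 0.0, 0.7]
gripper_width: 0.697
```

```bash
python3 - <<'E'
from h import *
c='scene'
im,d=bot.read_camera(c);P=cloud(d,c)
cv2.imwrite('pics/s4.png',cv2.resize(im[50:250,120:390,::-1],(800,593)))
o=bot.get_obs();print(o['t'],o['eef_pos'],o['contact_force'],o['gripper_width'])
E
```

```text
4.5 [ 0.4003537  -0.15964647 -0.00659778] [ 0.70049938 -0.4145831  -0.63638828] 0.7000821638264526
```

View pics/s4.png

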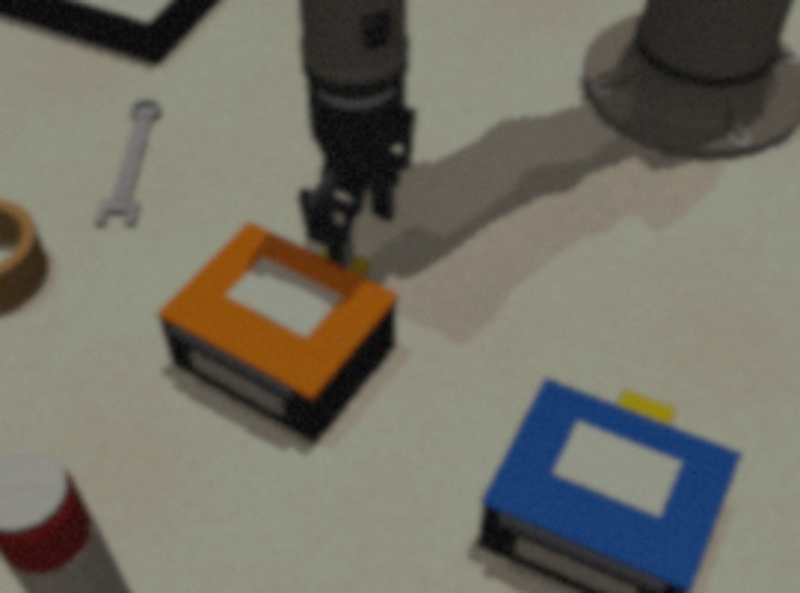

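Emit:
{"method": "step_arm", "body": {"rows": [0,0,-5,0,0.7,0,0,0,0,0.7,0,0,0,0,0.7]}}

```text
t: 4.8
eef_pos: [0.4002, -0.1596, -0.0118]
tool_rot: [-0.0, 0.716, 0.698, -0.0]
contact_force: [0.6, 0.2, 0.8]
gripper_width: 0.7
```

Emit:
{"method": "step_arm", "body": {"rows": [0,0,-4,0,0.7,0,0,0,0,0.7,0,0,0,0,0.7]}}

```text
t: 5.1
eef_pos: [0.4004, -0.1597, -0.0156]
tool_rot: [0.0, 0.716, 0.698, 0.0]
contact_force: [-0.8, -0.7, 2.2]
gripper_width: 0.7
```

```bash
python3 - <<'E'
from h import *
c='scene'
im,d=bot.read_camera(c);P=cloud(d,c)
cv2.imwrite('pics/s5.png',cv2.resize(im[50:250,120:390,::-1],(800,593)))
o=bot.get_obs();print(o['t'],o['eef_pos'],o['contact_force'],o['gripper_width'])
E
```

```text
5.15 [ 0.40045125 -0.1596581  -0.01555546] [-1.03806344 -0.28510004  1.77682586] 0.7019423451580132
```

View pics/s5.png

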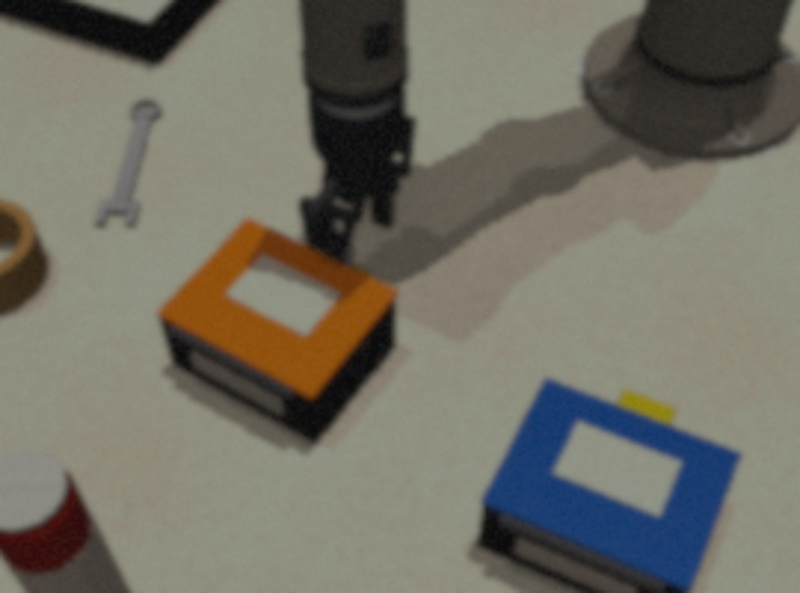

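Emit:
{"method": "step_arm", "body": {"rows": [0,0,-3,0,0.7,0,0,0,0,0.7,0,0,0,0,0.7,0,0,0,0,0.7]}}

```text
t: 5.55
eef_pos: [0.4006, -0.1598, -0.0182]
tool_rot: [0.0, 0.716, 0.698, 0.0]
contact_force: [-2.0, 0.5, 10.5]
gripper_width: 0.7
```

```bash
python3 - <<'E'
from h import *
c='scene'
im,d=bot.read_camera(c);P=cloud(d,c)
cv2.imwrite('pics/s6.png',cv2.resize(im[50:250,120:390,::-1],(800,593)))
o=bot.get_obs();print(o['t'],o['eef_pos'],o['contact_force'],o['gripper_width'])
E
```

```text
5.6 [ 0.40056135 -0.15977669 -0.01819942] [-2.72948014  0.5331369   9.45239591] 0.7010768333445837
```

View pics/s6.png

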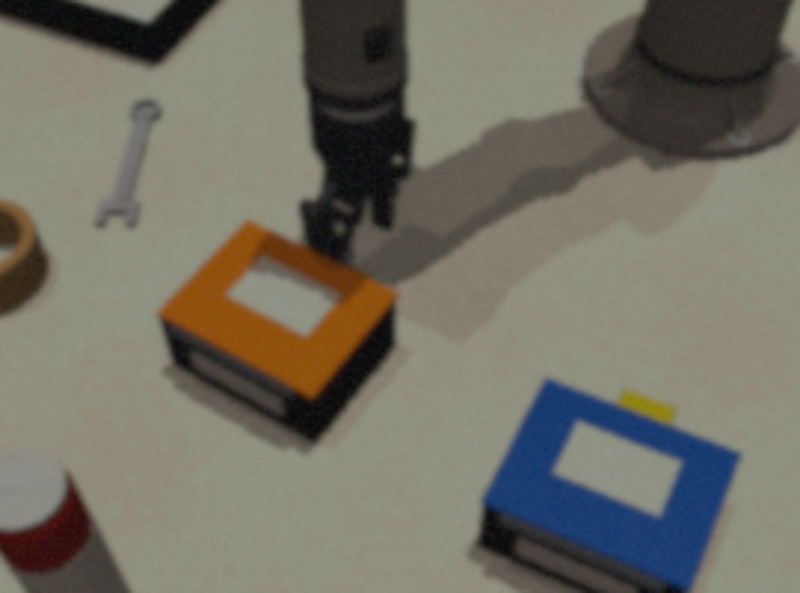

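The force rose to about 10 N at the firm stop and the lid stayed shut. The finger's knuckle, about 35 mm above the tip and reaching x≈0.465, must be resting on the lid's front edge (x≈0.4615). I'll ease off and slide back so the knuckle clears it.

Emit:
{"method": "step_arm", "body": {"rows": [-5,0,1,0,0.7,-5,0,0,0,0.7,-5,0,0,0,0.7,0,0,0,0,0.7,0,0,0,0,0.7]}}

```text
t: 6.1
eef_pos: [0.3848, -0.1597, -0.0178]
tool_rot: [-0.0, 0.716, 0.698, -0.0]
contact_force: [-0.4, 1.2, 0.4]
gripper_width: 0.701
```

```bash
python3 - <<'E'
from h import *
c='scene'
im,d=bot.read_camera(c);P=cloud(d,c)
cv2.imwrite('pics/s7.png',cv2.resize(im[50:250,120:390,::-1],(800,593)))
o=bot.get_obs();print(o['t'],o['eef_pos'],o['contact_force'],o['gripper_width'],o['q'])
E
```

```text
6.15 [ 0.38508344 -0.15962609 -0.01771799] [-0.90745488  0.08047495  1.08662459] 0.697312036177525 [ 0.53066835  0.44430902 -0.33637068  2.28645445  0.32889694  0.45469449
 -0.09928791]
```

View pics/s7.png

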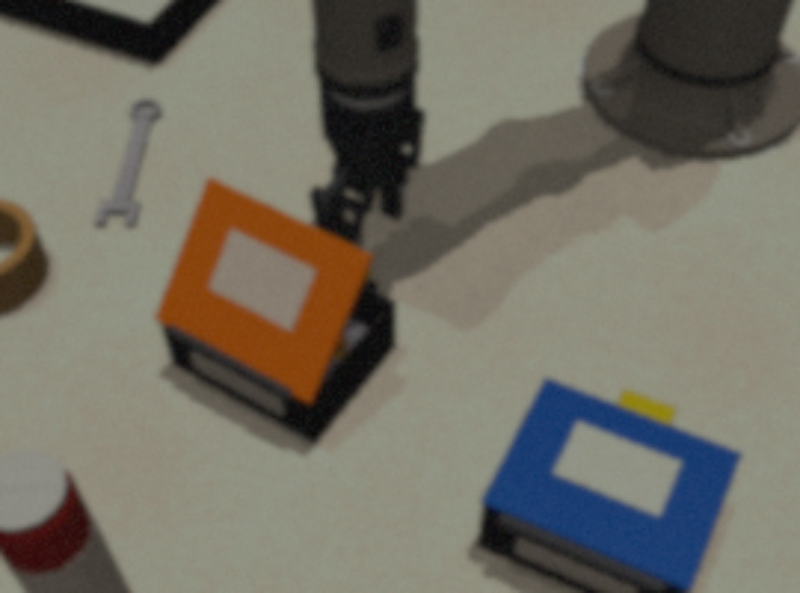

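The lid popped open once the knuckle cleared it. Next I'll withdraw straight up and let the lid stand open.

Emit:
{"method": "step_arm", "body": {"rows": [0,0,15,0,0.7,0,0,30,0,0.7,0,0,40,0,0.7,0,0,40,0,0.4,0,0,40,0,0,0,0,40,0,0,0,0,0,0,0,0,0,0,0,0,0,0,0,0,0,0,0,0,0,0]}}

```text
t: 7.15
eef_pos: [0.3843, -0.1593, 0.186]
tool_rot: [-0.001, 0.716, 0.698, -0.0]
contact_force: [-0.4, -0.2, 0.5]
gripper_width: -0.001
```

```bash
python3 - <<'E'
from h import *
c='scene'
im,d=bot.read_camera(c);P=cloud(d,c)
cv2.imwrite('pics/s8.png',cv2.resize(im[50:250,120:390,::-1],(800,593)))
o=bot.get_obs();print(o['t'],o['eef_pos'],o['contact_force'],o['gripper_width'])
hsv=cv2.cvtColor(im,cv2.COLOR_RGB2HSV)
m=(hsv[...,0]>=4)&(hsv[...,0]<=18)&(hsv[...,1]>130)&(hsv[...,2]>60)&(d>0)&(abs(P[...,0]-.52)<.1)&(abs(P[...,1]+.16)<.1)&(P[...,2]>.05)
q=P[m];c0=q.mean(0);n=np.linalg.svd(q-c0,full_matrices=False)[2][2];n*=np.sign(n[2]);print(n,'angle',np.arccos(n[2]),q.min(0),q.max(0))
x,y=.5075,-.162;print('z at push',c0[2]-(n[0]*(x-c0[0])+n[1]*(y-c0[1]))/n[2])
m=(P[...,2]>.1)&(P[...,2]<.4)&(P[...,0]<.47)&(P[...,0]>.3)&(abs(P[...,1]+.16)<.06)
q=P[m];print('tip',np.sort(q[:,2])[:12].round(3)); s=q[q[:,2]<np.sort(q[:,2])[5]+.02];print(s.min(0),s.max(0))
E
```

```text
7.2 [ 0.38448538 -0.15927334  0.18608497] [0.52616286 0.49571368 0.12561211] 0.0010103268135484348
[ 0.68264424 -0.01883965  0.73050798] angle 0.7517308150434621 [ 0.49458939 -0.23998541  0.05164291] [ 0.58732709 -0.08614263  0.14746617]
z at push 0.1353396622484113
tip [0.224 0.225 0.225 0.225 0.226 0.226 0.227 0.228 0.228 0.228 0.228 0.228]
[ 0.37893738 -0.16686164  0.22355602] [ 0.39946565 -0.14716169  0.24602538]
```

View pics/s8.png

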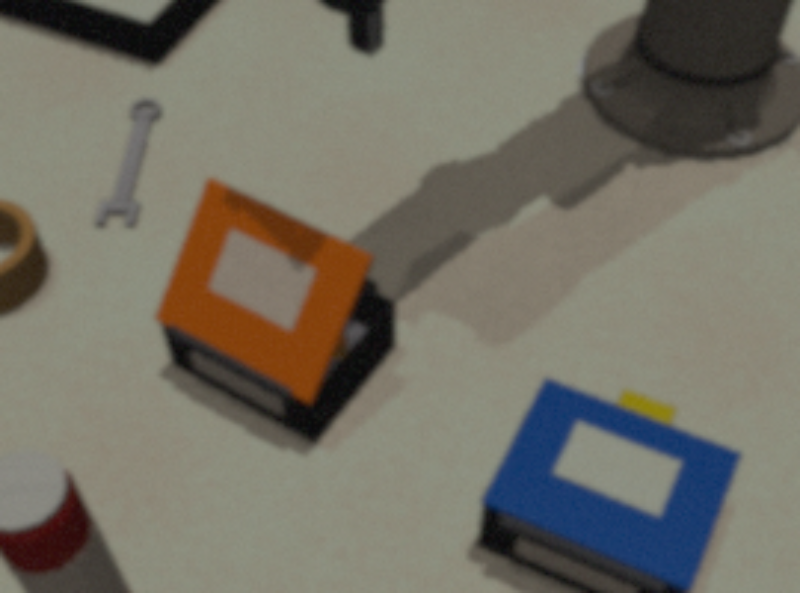

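The lid stands fully open at 0.752 rad, with nothing touching it. I'll move the closed fingers over the push point next.

Emit:
{"method": "step_arm", "body": {"rows": [30,-1,0,0,0,32,-1,0,0,0,32,-1,0,0,0,32,0,0,0,0,0,0,-30,0,0,0,0,-30,0,0,0,0,-10,0,0,0,0,0,0,0,0,0,0,0,0]}}

```text
t: 8.1
eef_pos: [0.5118, -0.1627, 0.118]
tool_rot: [0.0, 0.716, 0.698, 0.0]
contact_force: [-0.2, -0.1, -0.8]
gripper_width: -0.003
```

```bash
python3 - <<'E'
from h import *
c='scene'
im,d=bot.read_camera(c);P=cloud(d,c)
cv2.imwrite('pics/s9.png',cv2.resize(im[50:250,120:390,::-1],(800,593)))
o=bot.get_obs();print(o['t'],o['eef_pos'],o['contact_force'],o['gripper_width'])
E
```

```text
8.15 [ 0.51222109 -0.16279216  0.11856287] [-0.49849794  0.51929203  0.28713296] 0.001220558215437349
```

View pics/s9.png

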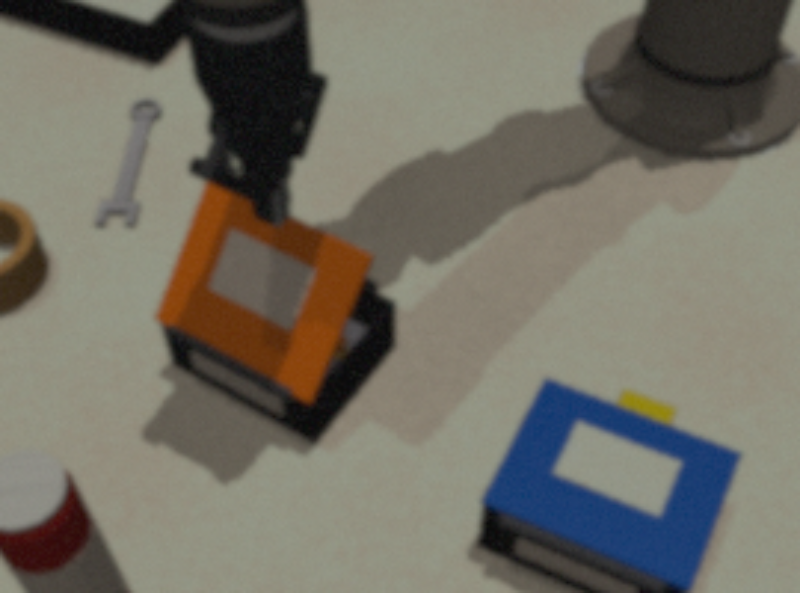

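Emit:
{"method": "step_arm", "body": {"rows": [0,0,-8,0,0,0,0,-8,0,0,0,0,-8,0,0,0,0,-8,0,0,0,0,-8,0,0,0,0,0,0,0]}}

```text
t: 8.75
eef_pos: [0.5106, -0.1625, 0.0761]
tool_rot: [-0.001, 0.716, 0.698, -0.0]
contact_force: [0.6, 0.4, -0.1]
gripper_width: 0.003
```

Emit:
{"method": "step_arm", "body": {"rows": [0,0,-8,0,0,0,0,-8,0,0,0,0,-8,0,0,0,0,0,0,0]}}

```text
t: 9.15
eef_pos: [0.5107, -0.1625, 0.0521]
tool_rot: [-0.001, 0.716, 0.698, -0.0]
contact_force: [0.6, -0.6, 1.3]
gripper_width: 0.001
```

```bash
python3 - <<'E'
from h import *
c='scene'
im,d=bot.read_camera(c);P=cloud(d,c)
cv2.imwrite('pics/s10.png',cv2.resize(im[50:250,120:390,::-1],(800,593)))
o=bot.get_obs();print(o['t'],o['eef_pos'],o['contact_force'],o['gripper_width'])
E
```

```text
9.2 [ 0.51101982 -0.16255257  0.05272548] [-0.3065308  -0.77368428  2.24776552] 0.00015893161976093548
```

View pics/s10.png

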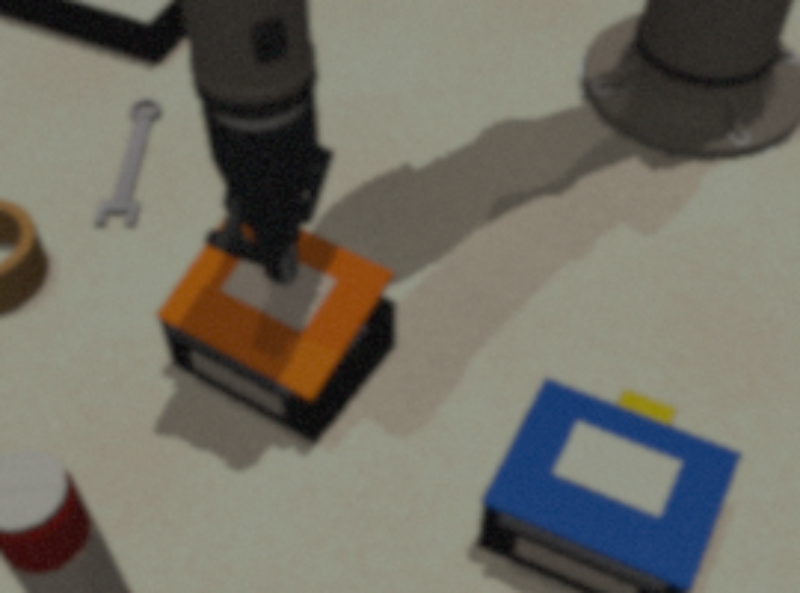

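The lid is closing smoothly at about 2 N, so I'll carry on in smaller steps.

Emit:
{"method": "step_arm", "body": {"rows": [0,0,-6,0,0,0,0,-6,0,0,0,0,0,0,0]}}

```text
t: 9.5
eef_pos: [0.511, -0.1627, 0.0407]
tool_rot: [-0.0, 0.716, 0.698, -0.0]
contact_force: [-0.3, -0.3, 1.2]
gripper_width: -0.004
```

Emit:
{"method": "step_arm", "body": {"rows": [0,0,-5,0,0,0,0,0,0,0,0,0,0,0,0]}}

```text
t: 9.8
eef_pos: [0.5112, -0.1627, 0.0363]
tool_rot: [-0.0, 0.716, 0.698, -0.0]
contact_force: [-1.1, -0.0, 2.5]
gripper_width: -0.004
```

Emit:
{"method": "step_arm", "body": {"rows": [0,0,-4,0,0,0,0,0,0,0,0,0,0,0,0]}}

```text
t: 10.1
eef_pos: [0.5115, -0.1625, 0.0322]
tool_rot: [-0.0, 0.716, 0.698, 0.0]
contact_force: [0.4, 0.1, 0.0]
gripper_width: -0.002
```

Emit:
{"method": "step_arm", "body": {"rows": [0,0,-3,0,0,0,0,0,0,0,0,0,0,0,0]}}

```text
t: 10.4
eef_pos: [0.5116, -0.1626, 0.0295]
tool_rot: [0.0, 0.716, 0.698, 0.0]
contact_force: [-0.0, 0.4, 2.3]
gripper_width: -0.004
```

Emit:
{"method": "step_arm", "body": {"rows": [0,0,-2,0,0,0,0,0,0,0,0,0,0,0,0]}}

```text
t: 10.7
eef_pos: [0.5117, -0.1627, 0.0291]
tool_rot: [0.001, 0.716, 0.698, -0.0]
contact_force: [-6.6, 1.6, 20.5]
gripper_width: -0.001
```

Emit:
{"method": "step_arm", "body": {"rows": [0,0,-2,0,0,0,0,0,0,0,0,0,0,0,0]}}

```text
t: 11.0
eef_pos: [0.5118, -0.1628, 0.0289]
tool_rot: [0.001, 0.716, 0.698, -0.001]
contact_force: [-12.8, 2.5, 39.0]
gripper_width: 0.001
```

Force reached 39 N at the firm stop, so I'll lift off right away and check.

Emit:
{"method": "step_arm", "body": {"rows": [0,0,5,0,0,0,0,10,0,0,0,0,30,0,0,0,0,40,0,0,-20,0,40,0,0,-40,0,40,0,0,-40,0,10,0,0,-20,-20,0,0,0,0,-40,0,0,0,0,-40,0,0,0,0,0,0,0,0,0,0,0,0,0]}}

```text
t: 12.2
eef_pos: [0.3957, -0.263, 0.1956]
tool_rot: [-0.0, 0.717, 0.697, 0.0]
contact_force: [0.0, 0.3, -1.2]
gripper_width: 0.002
```

```bash
python3 - <<'E'
from h import *
for c in ['scene','top']:
    im,d=bot.read_camera(c);P=cloud(d,c)
    if c=='scene':cv2.imwrite('pics/s11.png',cv2.resize(im[50:250,120:390,::-1],(800,593)))
    hsv=cv2.cvtColor(im,cv2.COLOR_RGB2HSV)
    for n,lo,hi,x,y in [('o',4,18,.52,-.16),('b',95,125,.53,.135)]:
        m=(hsv[...,0]>=lo)&(hsv[...,0]<=hi)&(hsv[...,1]>130)&(hsv[...,2]>60)&(d>0)&(abs(P[...,0]-x)<.05)&(abs(P[...,1]-y)<.065)&(P[...,2]>.05)
        q=P[m];c0=q.mean(0);v=np.linalg.svd(q-c0,full_matrices=False)[2][2];v*=np.sign(v[2]);print(c,n,len(q),v.round(3),c0.round(4))
o=bot.get_obs();print(o['t'],o['eef_pos'],o['contact_force'])
E
```

```text
scene o 1164 [ 0.004 -0.002  1.   ] [ 0.5258 -0.156   0.0685]
scene b 1607 [ 0.006 -0.001  1.   ] [0.5368 0.1377 0.0686]
top o 1794 [ 0.004 -0.     1.   ] [ 0.5231 -0.1581  0.0687]
top b 1797 [0.003 0.002 1.   ] [0.5335 0.1352 0.0686]
12.3 [ 0.39610824 -0.26147767  0.19558708] [ 0.41341972 -0.82045538  0.35877756]
```

View pics/s11.png

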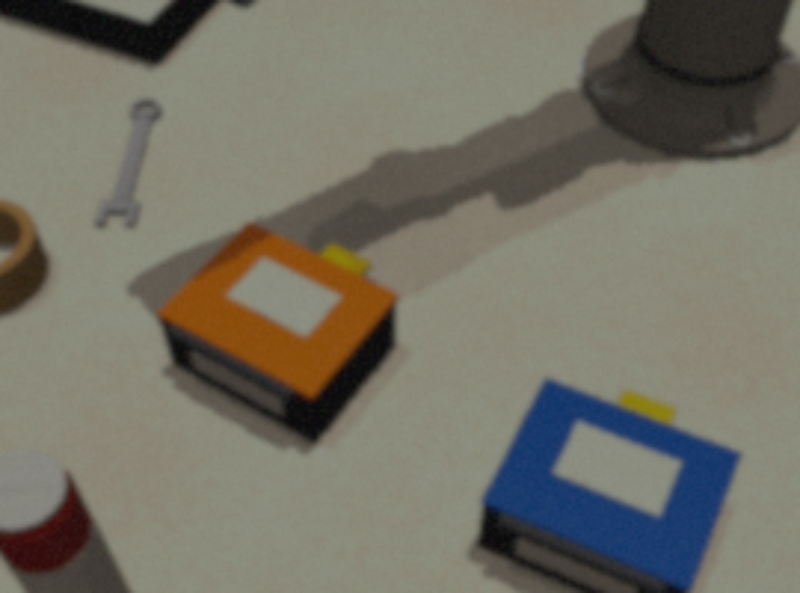

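Both lids are level at 68.5 mm, the button has sprung back, and the hand is clear.

```bash
python3 -c "
from station import bot
print(bot.hand_in())"
```

```text
the job is handed in; nothing more can be done
None
```

I tried the orange case's latch and it works: the button popped the lid fully open, it stood open with the hand away, and it stayed shut after I pushed it down. I handed the job in after about 12.3 s.

- **Opening:** On the first press the finger's knuckle rested on the lid's front edge and held it shut at about 10 N. I slid the finger back about 15 mm along the button and the lid sprang open by itself. With the hand withdrawn I measured it standing open at 0.752 rad.
- **Closing:** I pushed the lid down with closed fingers until it reached the firm stop, then lifted clear. The force readings were about 2 N while closing and 39 N at the stop. That is more than was needed and close to the 40 N limit, though it was the fingertips pressing. I saw no separate 4 to 10 N peak at the snap.
- **Last checks:** After the hand moved away, both cameras showed the orange and blue lids flat and level at 68.5 mm. The scene camera showed the orange button back up, and the robot was touching nothing.
- **Disagreement:** In the camera depth images the fingertips stood about 40 to 44 mm above the reported TCP, so I judged heights by contact force and depth instead.

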